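# Lay out fossil slabs and free the stuck stopper

## Task

Get the sawn fossil slabs ready for consolidant: first tip every slab that is standing on edge over with a light push, so that it lies flat with its fossil spiral facing up (never lift a slab before it lies flat); then carry them all to the white drying board and lay them flat on it side by side, spirals up. Only then open the amber bottle, whose glass stopper is stuck: before it comes out of the neck, turn it a good 20 degrees one way and back again, then keep twisting it to and fro while pulling until it is free, and leave it in the white dish; do not disturb the jar, the tape roll or the brush.

Things in the scene. Friction and masses are not known exactly. Their poses are not given: they have to be found in the camera images.
- slab_1_mid (a point): brown stone slab 46 x 42 x 12 mm, 65 g; at the start on its 46 x 12 mm edge, easily toppled; 2 or 3 of the 3 slabs are present. This point is its centre (21 mm up when standing, 6 mm when flat). x axis points out of the fossil face (pale ammonite spiral; other face plain), y runs along the 46 mm, z along the 42 mm (up while standing)
- slab_2_mid (a point): light brown stone slab 46 x 42 x 12 mm, 65 g; at the start on its 46 x 12 mm edge, easily toppled; 2 or 3 of the 3 slabs are present. This point is its centre (21 mm up when standing, 6 mm when flat). x axis points out of the fossil face (pale ammonite spiral; other face plain), y runs along the 46 mm, z along the 42 mm (up while standing)
- slab_3_mid (a point): grey stone slab 46 x 42 x 12 mm, 65 g; at the start on its 46 x 12 mm edge, easily toppled; 2 or 3 of the 3 slabs are present. This point is its centre (21 mm up when standing, 6 mm when flat). x axis points out of the fossil face (pale ammonite spiral; other face plain), y runs along the 46 mm, z along the 42 mm (up while standing)
- board: white grooved drying board with a flat top, 220 mm (its x) by 90 mm (its y) and 8 mm thick, fixed on the bench; the origin is the centre of its underside, z up; no rim
- bottle: squat amber bottle, fixed on a 66 mm square wooden block; origin at the centre of the block's underside, z up; body 54 mm wide, neck 33 mm wide, rim 60 mm up. Friction grips the stopper until it has risen about 14 mm: 15 to 24 N on a straight pull, 0.13 to 0.23 N m to turn, far less pull while it turns
- stopper_head (a point): amber stopper, 40 g; this point is the centre of its square head, 24 x 24 mm across (faces square to its x and y axes) and 30 mm tall. Below the head is a round shank, 19 mm wide and 23 mm long, ending 38 mm below this point along its z axis. Seated, this point is 83 mm above the bottle origin on its axis, the head begins 8 mm above the rim, and both x axes agree
- dish: loose round white dish, 96 mm in diameter, 12 mm high, inside floor 4 mm up and about 80 mm across; origin at the centre of its underside, z up
- lamp_elbow (a point): fixed obstacle, about the elbow of the grey arm lamp: its foot stands on the bench's front right corner (x 0.43, y -0.35), the lower arm rises from there to this point, the upper arm and shade are above and to the right, 0.5 to 0.7 m high. All of it is over 0.5 m from the robot's axis, so a drawn-in arm can swing past between lamp and robot
- boulder_nose (a point): fixed obstacle, the foremost point of the big boulder at the back of the bench, 0.1 to 0.15 m above the bench; the rock recedes on both sides and above
- jar: brown screw jar with a white lid, 62 mm in diameter, 78 mm high; a bystander, loose; origin at the centre of its underside
- tape: roll of cream masking tape lying flat, 93 mm in diameter, 24 mm high; a bystander, loose; origin at the centre of its underside
- brush: bristle brush lying flat, 48 x 202 x 15 mm, its length along its y axis; a bystander, loose; origin at the centre of its underside
There are look-alikes about, which are no part of the job. Of the things shaped like the part that bears stopper_head, the amber glass one is meant.

How it is judged (in metres and radians):
On the way, in this order (a step that is already met when the one before it is completed fails the run):
1. every slab lies flat with its fossil face up (angle between each of slab_1_mid, slab_2_mid, slab_3_mid's own x axis and vertical below 0.2 rad and height (world z) of each of slab_1_mid, slab_2_mid, slab_3_mid below 0.02 m), for 0.2 s.
2. all the slabs lie on the drying board, fossil face up (angle between each of slab_1_mid, slab_2_mid, slab_3_mid's own x axis and vertical below 0.2 rad and z of slab_1_mid in the frame of board between 0.01 and 0.019 m and x of slab_1_mid in the frame of board between -0.105 and 0.105 m and y of slab_1_mid in the frame of board between -0.04 and 0.04 m and z of slab_2_mid in the frame of board between 0.01 and 0.019 m and x of slab_2_mid in the frame of board between -0.105 and 0.105 m and y of slab_2_mid in the frame of board between -0.04 and 0.04 m and z of slab_3_mid in the frame of board between 0.01 and 0.019 m and x of slab_3_mid in the frame of board between -0.105 and 0.105 m and y of slab_3_mid in the frame of board between -0.04 and 0.04 m), for 0.2 s.
3. the stopper, still in the neck, has been turned by more than 12 degrees (z of stopper_head in the frame of bottle below 0.094 m and horizontal distance between stopper_head and bottle below 0.012 m and angle between the x axis of stopper_head and the x axis of bottle, either way round above 0.21 rad), for 0.05 s.
4. still in the neck, it has been turned back to within 8 degrees of where it began (or past it) (z of stopper_head in the frame of bottle below 0.094 m and horizontal distance between stopper_head and bottle below 0.012 m and angle between the x axis of stopper_head and the x axis of bottle, either way round below 0.14 rad), for 0.05 s.
At the end, for the whole second after the job is handed in: Every slab lies flat (within 11 degrees) on the board's top, fossil face up, its centre over the board (within 105 mm of the board's centre along x and 40 mm along y); the stopper rests in the level dish, its head within 50 mm of the dish's centre, standing or lying (all of step 2 and horizontal distance between stopper_head and dish below 0.05 m and z of stopper_head in the frame of dish between 0.008 and 0.05 m and angle between dish's own z axis and vertical below 0.1 rad); the robot touches nothing.
It fails at once if a slab is lifted from its place while still standing on edge ((height (world z) of slab_1_mid above 0.05 m and angle between slab_1_mid's own x axis and vertical above 0.7 rad and angle between slab_1_mid's own z axis and vertical below 0.5 rad and distance of slab_1_mid from where it was at the start of the episode below 0.08 m) or (height (world z) of slab_2_mid above 0.05 m and angle between slab_2_mid's own x axis and vertical above 0.7 rad and angle between slab_2_mid's own z axis and vertical below 0.5 rad and distance of slab_2_mid from where it was at the start of the episode below 0.08 m) or (height (world z) of slab_3_mid above 0.05 m and angle between slab_3_mid's own x axis and vertical above 0.7 rad and angle between slab_3_mid's own z axis and vertical below 0.5 rad and distance of slab_3_mid from where it was at the start of the episode below 0.08 m)).
It fails at once if the jar, the tape roll or the brush is moved by more than 3 cm (distance of any of jar, tape, brush from where it was at the start of the episode above 0.03 m).
Of slab_1, slab_2, slab_3 only 2 to 3 are there at a start; the rules pass over those that are not, and their reading is None.
At some moment in a run one of dish may be knocked a few centimetres aside while the robot is not near it.
Once in a run the grip may slacken for a moment while it holds something.
It also fails if it takes over 210 s, if anything falls off the work surface, if the arm or the gripper's body presses on something with over 40 N, if the wrist force passes 120 N, or if a joint passes its speed limit or range.

## Robot

A 6-joint arm with a two-finger parallel gripper is mounted at the origin on a cart in front of the work surface, level with it; the furniture and walls round the work are solid. World frame = base frame: x ahead of the robot, y to its left, z up, the work surface at z = 0. Lengths are in m, angles in degrees, forces in N, time in s.
With the tool pointing down it reaches from about 0.4 to 0.825 m from the base axis. Payload 7 kg.
Tool frame: the origin (TCP) lies on the centre line of the jaws, within the pads' length; the fingertips stand 19 mm ahead of it and the grasp point (between the pads) is the TCP; z points along the fingers, y is the line along which they close (so a half turn about z gives the same grasp; the last joint's range is limited). The gripper opens to 88 mm and grips with 3 to 60 N. Pads are 19 mm wide; open, the fingers measure 130 mm over their backs; the gripper's body (78 mm by 193 mm) begins 47 mm behind the grasp point.
Start: joints at [83.6, 20.546, 0.682, 0, -70.136, -16.507], TCP at [0.263, 0.622, 0.246] pointing down, gripper open.
Joint ranges: [-176.03, 176.03], [-82.01, 121.73], [-58.28, 71.71], [-173.87, 95.51], [-174.79, -0.11], [-173.66, 173.66]. Speed limits (degrees/s): [136.94, 136.94, 172.46, 180, 180, 180].

## Interface

Orientations are given as [roll, pitch, yaw] about the fixed x, y, z axes, in that order (R = Rz(yaw) Ry(pitch) Rx(roll)).
In Python, from plant import * gives the robot as it stands. The module is installed in compiled form; this text tells all that it offers.
- The arm moves only by the tool play_rows, never from a script. Its argument "deltas" is a list of rows, each a list of 6 numbers: the shift along the world's x, y, z scaled (see below), then the turn, a rotation vector about the world's x, y, z scaled (see below). A call has 1 to 10 rows; each row shifts and turns the commanded pose from where the row before left it; what a row does not reach is not made up. The controller multiplies each number of a shift by 800 mm and each number of a turn by 180 degrees. A row lasts 1/10 s, in which the tool goes at most 50 mm and 8.59 degrees, less where a joint would pass 70% of its speed; a pose out of reach is approached as far as the arm can. A call with a number of a shift or a turn outside -1 to 1 is refused whole. A call with a gripper value outside its range is refused whole. "gripper" is the gripper command: -1 is shut, 1 is fully open, values between are in proportion, set as the call begins (left out, the last holds). The fingers move at their own pace and stop on an object; the grip force is fixed at half the most. Time passes only in rows, so rows that do not move let the fingers close. It gives the time, the measured TCP pose, the force, the opening and the grip force at its end, in the units of the state.
- get_obs(): the state, without advancing time (a new reading comes with each control period).
- snapshot(name): name is "side" or "top" or "wrist"; returns (picture, depth): 480x640x3 uint8, blue, green, red; 480x640 float32, m along the optical axis (not along the pixel's ray), 0 where there is no reading.
- camera_model(name): a dict with "fx", "fy", "cx", "cy" (pixels), "world_to_cam" (4x4, takes a point from world to camera coordinates). Camera axes: x right, y down, z forward; pixel columns grow to the right and rows downward; lengths in m; the calibration is good to about 2 mm. A picture is of the moment at which its call begins: read the wrist's pose just before it. camera_model takes no time and is no camera call; for the wrist camera it gives the pose at the moment of the call.
- close_job(): hands the job in; it is judged then, once.
The state is a dict: "clock": time; "joint_pos": joint angles; "qvel": joint speeds; "tau": joint torques, N m; "tool_pos": TCP position; "orientation": TCP orientation; "force": force on the tool from outside, world axes, zero at the start; "moment": the same for the moment, N m; "opening": finger opening in m; "gripper_force": force on a finger pad.
Only numpy, scipy, OpenCV 4.12 (cv2) and the standard library are available. Lean on these libraries where they do the work, as an engineer would, in place of code of your own. Each camera call takes 0.05 s, during which the arm holds its last target. There are 200 camera calls.

## Working session

There is one attempt and no reset: what is moved stays moved. The work goes in short steps, Python scripts to look and compute and a tool call to move; the robot and the scene stay as the last step left them, time stands still between calls to the robot, and variables do not carry over. Pictures are saved under pics/ and viewed, at most 14 in all, crops included, and the job is handed in when it is done.

Besides the shell and the picture viewer there is one more tool, called after "Request:" by a JSON object that holds its "method" and its "body". play_rows: Moves the arm, as the interface text tells. Its arguments: {"type":"object","properties":{"deltas":{"type":"array","items":{"type":"array","items":{"type":"number","minimum":-1,"maximum":1}}},"gripper":{"type":"number"}},"required":["deltas"]}

```bash
mkdir -p pics; cat > h.py <<'E'
from plant import *
import numpy as np, cv2
def unproj(cm,u,v,d):
    p=np.array([(u-cm['cx'])/cm['fx']*d,(v-cm['cy'])/cm['fy']*d,d,1.0])
    return (np.linalg.inv(cm['world_to_cam'])@p)[:3]
def cloud(cm,D):
    v,u=np.mgrid[0:480,0:640]
    P=np.stack([(u-cm['cx'])/cm['fx']*D,(v-cm['cy'])/cm['fy']*D,D,np.ones_like(D)],-1)
    W=P@np.linalg.inv(cm['world_to_cam']).T
    W=W[...,:3]; W[D==0]=np.nan
    return W
def ray(cm,u,v,z):
    T=np.linalg.inv(cm['world_to_cam']); d=T[:3,:3]@np.array([(u-cm['cx'])/cm['fx'],(v-cm['cy'])/cm['fy'],1]); o=T[:3,3]
    return o+d*(z-o[2])/d[2]
def st():
    o=get_obs()
    for k in o: print(k,np.round(o[k],4))
E
python3 - <<'E'
from h import *
st()
for n in ('top','side'):
    im,D=snapshot(n); cv2.imwrite(f'pics/{n}0.png',im); np.save(f'{n}0.npy',D)
    print(n,camera_model(n))
E
```

```text
clock 0.0
joint_pos [ 8.35997e+01  2.05906e+01  6.33700e-01 -2.06000e-02 -7.01338e+01
 -1.65081e+01]
qvel [ 0.0396  0.024   0.0262 -0.0217 -0.0302  0.1363]
tau [-2.30000e-03 -5.82717e+01  2.93044e+01  6.99740e+00  6.80000e-03
 -2.00000e-04]
tool_pos [0.2626 0.6213 0.2446]
orientation [ 1.799076e+02 -7.200000e-03 -2.291540e+01]
force [ 0.2141 -0.7284  0.2478]
moment [-0.0485 -0.0521 -0.0068]
gripper_force 0.0
opening 0.0873
top {'fx': 586.2129165413501, 'fy': 586.2129165413501, 'cx': 318.99305771787306, 'cy': 246.66632636601153, 'world_to_cam': array([[-2.49171835e-02, -9.99674116e-01, -5.54935808e-03,
        -4.66082578e-02],
       [-9.78666227e-01,  2.55252433e-02, -2.03864853e-01,
         6.52123267e-01],
       [ 2.03940066e-01,  3.51231371e-04, -9.78983313e-01,
         1.63053495e+00],
       [ 0.00000000e+00,  0.00000000e+00,  0.00000000e+00,
         1.00000000e+00]])}
side {'fx': 558.6106093268974, 'fy': 558.6106093268974, 'cx': 321.33976436018355, 'cy': 246.23590191196783, 'world_to_cam': array([[ 0.32371037,  0.94611049, -0.00930257, -0.13891703],
       [ 0.56686329, -0.20180476, -0.79871199, -0.13521546],
       [-0.7575471 ,  0.25327807, -0.6016416 ,  1.90414449],
       [ 0.        ,  0.        ,  0.        ,  1.        ]])}
```

View pics/top0.png

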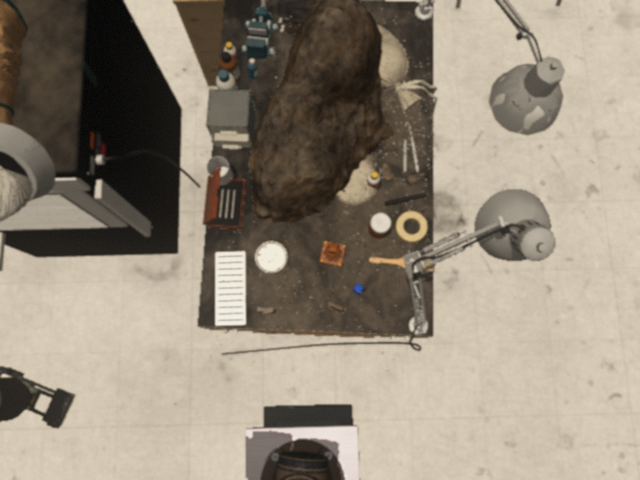

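View pics/side0.png

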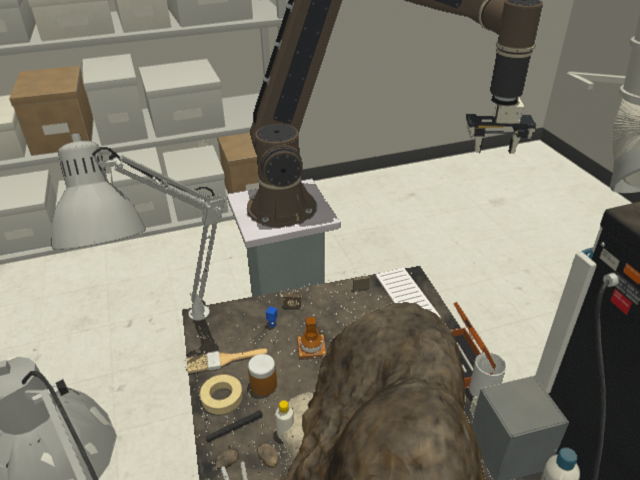

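```bash
python3 - <<'E'
from h import *
a=cv2.imread('pics/top0.png')[195:340,195:440]; b=cv2.imread('pics/side0.png')[255:415,180:470]
a=cv2.resize(a,None,fx=3.2,fy=3.2,interpolation=cv2.INTER_CUBIC)[:460]
b=cv2.resize(b,None,fx=2.7,fy=2.7,interpolation=cv2.INTER_CUBIC)
cv2.imwrite('pics/ca.png',a);cv2.imwrite('pics/cb.png',b)
for n in('top','side'):
    cm=camera_model(n);D=np.load(n+'0.npy');W=cloud(cm,D)
    pts={'top':[(266,310),(336,307),(334,252),(359,288),(271,257),(381,224),(412,226),(260,300),(217,254),(244,251),(216,325),(246,324)],'side':[(291,303),(361,284),(310,325),(261,364),(222,394),(305,300)]}[n]
    for u,v in pts: print(n,u,v,np.round(W[v,u],3))
E
```

```text
top 266 310 [0.474 0.094 0.037]
top 336 307 [ 0.478 -0.108  0.038]
top 334 252 [ 0.631 -0.106  0.08 ]
top 359 288 [ 0.53  -0.175  0.05 ]
top 271 257 [0.637 0.082 0.001]
top 381 224 [ 0.709 -0.244  0.086]
top 412 226 [ 0.722 -0.347 -0.001]
top 260 300 [0.508 0.115 0.005]
top 217 254 [0.648 0.242 0.012]
top 244 251 [0.657 0.162 0.003]
top 216 325 [0.438 0.245 0.001]
top 246 324 [ 0.439  0.157 -0.002]
side 291 303 [ 0.495 -0.108  0.02 ]
side 361 284 [0.485 0.097 0.019]
side 310 325 [ 0.661 -0.107  0.093]
side 261 364 [ 0.722 -0.242  0.075]
side 222 394 [ 0.715 -0.338  0.   ]
side 305 300 [ 0.477 -0.064  0.001]
```

View pics/ca.png

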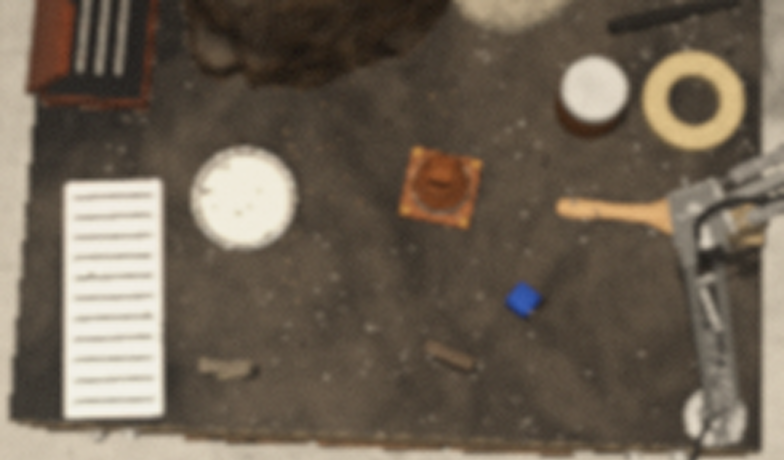

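View pics/cb.png

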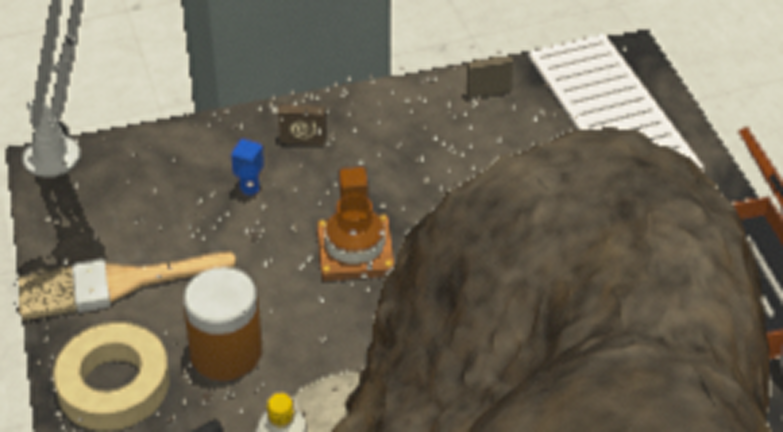

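```bash
python3 - <<'E'
from h import *
for n in('top','side'):
    cm=camera_model(n);D=np.load(n+'0.npy');W=cloud(cm,D)
    im=cv2.imread(f'pics/{n}0.png')
    for nm,cx,cy,r,lo,hi in [('A',.48,.095,.045,.012,.06),('B',.48,-.107,.045,.012,.06),('head',.64,-.106,.04,.072,.12),('block',.64,-.106,.06,.008,.03),('blue',.53,-.175,.03,.02,.09),('jar',.72,-.244,.05,.06,.1),('board',.547,.2,.13,.004,.02)]:
        m=(abs(W[...,0]-cx)<r)&(abs(W[...,1]-cy)<(.06 if nm=='board' else r))&(W[...,2]>lo)&(W[...,2]<hi)
        if m.sum()<5: print(n,nm,'none'); continue
        P=W[m]; c=P.mean(0); rr=cv2.minAreaRect((P[:,:2]*1000).astype(np.float32))
        print(n,nm,m.sum(),np.round(c,3),'zmin/max',np.round([P[:,2].min(),P[:,2].max()],3),'rect',np.round(rr[0],0),np.round(rr[1],0),round(rr[2],1))
    m=cv2.inRange(im,(200,200,200),(255,255,255))
    if n=='top':
        cs,_=cv2.findContours(m[230:345,205:300].copy(),cv2.RETR_EXTERNAL,cv2.CHAIN_APPROX_NONE)
        for c in cs:
            if cv2.contourArea(c)<300: continue
            c=c+[205,230]; zz=.008 if cv2.minAreaRect(c)[1][0]>60 or cv2.minAreaRect(c)[1][1]>60 else .012
            Q=np.array([ray(cm,*p[0],zz)[:2] for p in c],np.float32)*1000
            print('white',cv2.minAreaRect(Q),cv2.minEnclosingCircle(Q))
        for u in (230,270,340,390): # front edge
            col=W[300:345,u]; print(u,[ (300+i,np.round(p,3).tolist()) for i,p in enumerate(col) if 24<i<36][::2])
E
```

```text
top A 93 [0.475 0.097 0.039] zmin/max [0.012 0.057] rect [465.  97.] [87. 48.] 79.3
top B 102 [ 0.482 -0.104  0.04 ] zmin/max [0.012 0.057] rect [ 483. -105.] [92. 46.] 77.3
top head 82 [ 0.64  -0.1    0.095] zmin/max [0.076 0.106] rect [ 642. -101.] [24. 25.] 80.5
top block 214 [ 0.636 -0.101  0.015] zmin/max [0.008 0.03 ] rect [ 641. -109.] [105. 113.] 87.9
top blue 78 [ 0.529 -0.17   0.05 ] zmin/max [0.023 0.064] rect [ 530. -171.] [24. 23.] 46.6
top jar 348 [ 0.715 -0.24   0.076] zmin/max [0.06  0.089] rect [ 716. -240.] [59. 57.] 2.8
top board 2018 [0.544 0.203 0.009] zmin/max [0.004 0.02 ] rect [553. 200.] [247. 119.] 0.0
white ((546.2827758789062, 203.56715393066406), (214.91688537597656, 83.86076354980469), 0.06732653826475143) ((546.2061157226562, 203.5017852783203), 113.27147674560547)
white ((634.6398315429688, 80.6689224243164), (75.24108123779297, 77.52774047851562), 30.06183433532715) ((635.0928955078125, 80.55892181396484), 39.584312438964844)
230 [(325, [0.437, 0.203, 0.004]), (327, [0.431, 0.205, -0.006]), (329, [0.431, 0.217, -0.088]), (331, [0.472, 0.326, -0.793]),
[... 583 characters left out ...]
.402, -0.264, -0.003]), (335, [0.399, -0.269, -0.048])]
side A 184 [0.486 0.096 0.031] zmin/max [0.012 0.056] rect [480.  97.] [85. 34.] 76.9
side B 213 [ 0.492 -0.105  0.033] zmin/max [0.012 0.054] rect [ 494. -104.] [84. 45.] 82.8
side head 137 [ 0.654 -0.103  0.091] zmin/max [0.072 0.102] rect [ 650. -102.] [22. 29.] 71.6
side block 300 [ 0.665 -0.106  0.016] zmin/max [0.008 0.03 ] rect [ 651. -102.] [66. 68.] 77.6
side blue 148 [ 0.542 -0.173  0.042] zmin/max [0.022 0.057] rect [ 537. -171.] [24. 29.] 47.6
side jar 549 [ 0.729 -0.243  0.075] zmin/max [0.06  0.082] rect [ 726. -242.] [60. 60.] 14.7
side board 1096 [0.528 0.207 0.007] zmin/max [0.004 0.015] rect [554. 202.] [223. 112.] 0.1
```

Request:
{"method": "play_rows", "body": {"deltas": [[0.0176,-0.0555,0.0049,0,0,0.0127],[0.0176,-0.0555,0.0049,0,0,0.0127],[0.0176,-0.0555,0.0049,0,0,0.0127],[0.0176,-0.0555,0.0049,0,0,0.0127],[0.0176,-0.0555,0.0049,0,0,0.0127],[0.0176,-0.0555,0.0049,0,0,0.0127],[0.0176,-0.0555,0.0049,0,0,0.0127],[0.0176,-0.0555,0.0049,0,0,0.0127],[0.0176,-0.0555,0.0049,0,0,0.0127],[0.0176,-0.0555,0.0049,0,0,0.0127]], "gripper": -1}}

```text
clock: 1.1
tool_pos: [0.4034, 0.1758, 0.2849]
orientation: [-180.0, -0.0, 0.1]
force: [1.3, 0.6, 0.1]
opening: 0.013
gripper_force: 0.0
```

Request:
{"method": "play_rows", "body": {"deltas": [[0.0176,-0.0555,0.0049,0,0,0],[0.0176,-0.0555,0.0049,0,0,0],[0.0176,-0.0555,0.0049,0,0,0],[0.0176,-0.0555,0.0049,0,0,0],[0,0,0,0,0,0]]}}

```text
clock: 1.6
tool_pos: [0.4604, -0.0043, 0.3005]
orientation: [179.9, 0.0, -0.4]
force: [-0.4, 0.8, 0.4]
opening: 0.0006
gripper_force: 0.0
```

```bash
python3 - <<'E'
from h import *
st()
im,D=snapshot('wrist'); cv2.imwrite('pics/w1.png',im); np.save('w1.npy',D)
print(camera_model('wrist'))
E
```

```text
clock 1.6
joint_pos [ 2.41123e+01 -2.20150e+00 -1.98468e+01  4.20000e-02 -7.23898e+01
  6.54945e+01]
qvel [ 4.8878 -0.6233 -1.1164 -1.0946  0.6047 -5.8485]
tau [ -2.0362 -26.3863  30.4711   7.3786  -0.0316   1.3048]
tool_pos [ 0.4604 -0.0043  0.3005]
orientation [ 1.799491e+02  1.530000e-02 -3.805000e-01]
force [-0.4444  0.7598  0.4051]
moment [0.0036 0.0672 0.0174]
gripper_force 0.0
opening 0.0006
{'fx': 360.0157980823456, 'fy': 360.0157980823456, 'cx': 321.0842423208054, 'cy': 236.20649316194658, 'world_to_cam': array([[-6.31563615e-03, -9.99979430e-01,  1.11918169e-03,
        -7.94832461e-04],
       [-9.56922921e-01,  6.36857535e-03,  2.90272226e-01,
         3.86988341e-01],
       [-2.90273383e-01,  7.62283157e-04, -9.56943458e-01,
         5.76723082e-01],
       [ 0.00000000e+00,  0.00000000e+00,  0.00000000e+00,
         1.00000000e+00]])}
```

View pics/w1.png

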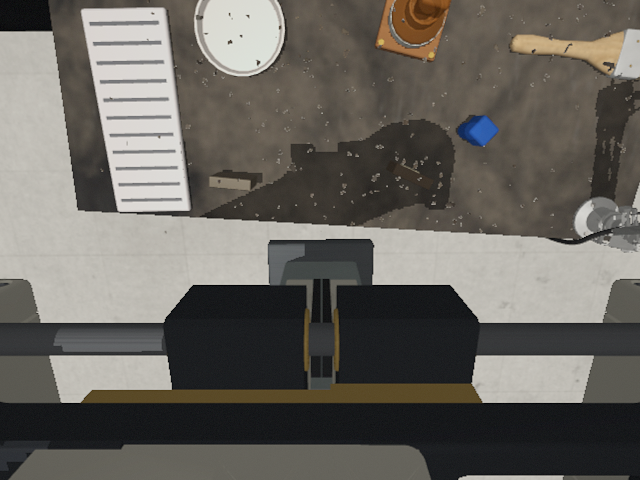

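```bash
python3 - <<'E'
from h import *
cm=camera_model('wrist');D=np.load('w1.npy');W=cloud(cm,D);im=cv2.imread('pics/w1.png')
for nm,cx,cy,r,lo,hi in [('Atop',.485,.095,.05,.035,.06),('Aall',.485,.095,.05,.01,.06),('Btop',.485,-.105,.05,.035,.06),('Ball',.485,-.105,.05,.01,.06),('bench',.48,0,.03,-.02,.02)]:
    m=(abs(W[...,0]-cx)<r)&(abs(W[...,1]-cy)<r)&(W[...,2]>lo)&(W[...,2]<hi)
    P=W[m]
    if len(P)<5: print(nm,len(P)); continue
    rr=cv2.minAreaRect((P[:,:2]*1000).astype(np.float32)); v,u=np.nonzero(m)
    print(nm,len(P),np.round(P.mean(0),4),P[:,2].min().round(3),P[:,2].max().round(3),np.round(rr[0],1),np.round(rr[1],1),round(rr[2],1),'px',u.min(),u.max(),v.min(),v.max(), 'col',im[m].mean(0).round())
    l=np.polyfit(P[:,1],P[:,0],1); print('  slope dx/dy',l)
c=cv2.resize(im[150:215,190:450],None,fx=3,fy=3,interpolation=cv2.INTER_CUBIC); cv2.imwrite('pics/w1c.png',cv2.convertScaleAbs(c,alpha=1.8))
E
```

```text
Atop 534 [0.4805 0.0949 0.0426] 0.035 0.058 [489.4  85.5] [63.3 83. ] 24.4 px 189 273 131 205 col [101. 116. 126.]
  slope dx/dy [-0.03849595  0.48418879]
Aall 700 [0.4811 0.094  0.0379] 0.01 0.058 [489.4  85.5] [63.3 83. ] 24.4 px 189 273 131 205 col [ 87. 100. 108.]
  slope dx/dy [0.00253045 0.48087847]
Btop 714 [ 0.4875 -0.1023  0.0448] 0.035 0.056 [ 498.5 -104.3] [88.2 78.6] 84.4 px 370 454 129 202 col [58. 67. 76.]
  slope dx/dy [0.21371108 0.50938557]
Ball 782 [ 0.488  -0.1013  0.043 ] 0.01 0.056 [ 498.5 -104.3] [88.2 78.6] 84.4 px 370 454 129 202 col [57. 67. 74.]
  slope dx/dy [0.21963823 0.51027805]
bench 2378 [4.805e-01 0.000e+00 1.000e-04] -0.003 0.003 [4.798e+02 2.000e-01] [59.6 59.5] 90.0 px 293 342 152 201 col [48. 54. 58.]
  slope dx/dy [-0.00991723  0.48048602]
```

View pics/w1c.png

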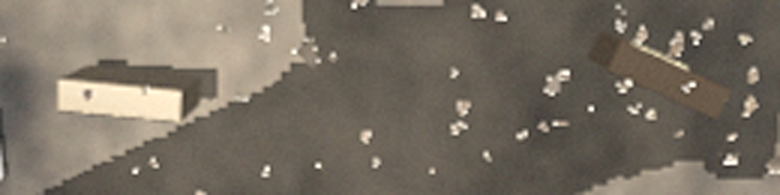

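```bash
python3 - <<'E'
from h import *
cm=camera_model('wrist')
for nm,q in dict(A=[(58,78),(183,92),(180,122),(57,108)],B=[(628,40),(730,92),(718,118),(612,68)]).items():
    P=np.array([ray(cm,190+u/3,150+v/3,.042)[:2] for u,v in q]);print(nm,P.round(4).tolist(),P.mean(0).round(4),'yaw of long',np.degrees(np.arctan2(*(P[0]-P[1])))) 
o=get_obs();print(o['tool_pos'],o['orientation'],o['joint_pos'])
E
```

```text
A [[0.487, 0.1189], [0.4816, 0.0735], [0.4705, 0.0753], [0.476, 0.1203]] [0.4788 0.097 ] yaw of long 6.79206826026929
B [[0.4994, -0.089], [0.4803, -0.1276], [0.4707, -0.1239], [0.4893, -0.0837]] [ 0.4849 -0.1061] yaw of long 26.305106124557906
[ 0.46000708 -0.00247713  0.30018868] [ 1.79984689e+02  3.57543600e-02 -3.58351097e-01] [ 2.43323907e+01 -2.22537015e+00 -1.98946966e+01 -1.07427661e-03
 -7.23695550e+01  6.53095887e+01]
```

Request:
{"method": "play_rows", "body": {"deltas": [[-0.0054,0.022,-0.0458,0,0,-0.006],[-0.0054,0.022,-0.0458,0,0,-0.006],[-0.0054,0.022,-0.0458,0,0,-0.006],[-0.0054,0.022,-0.0458,0,0,-0.006],[-0.0054,0.022,-0.0458,0,0,-0.006],[-0.0054,0.022,-0.0458,0,0,-0.006],[0,0,-0.0181,0,0,0],[0,0,-0.0181,0,0,0],[0,0,0,0,0,0]]}}

```text
clock: 2.55
tool_pos: [0.4323, 0.1059, 0.0499]
orientation: [179.8, 0.2, -6.4]
force: [-0.4, 0.5, 0.7]
opening: 0.0005
gripper_force: 0.0
```

Request:
{"method": "play_rows", "body": {"deltas": [[0.0124,-0.0015,0,0,0,0],[0.0124,-0.0015,0,0,0,0],[0.0062,-0.0007,0,0,0,0],[0.005,-0.0006,0,0,0,0],[0.005,-0.0006,0,0,0,0],[0.005,-0.0006,0,0,0,0],[0.005,-0.0006,0,0,0,0],[0.005,-0.0006,0,0,0,0],[0,0,0,0,0,0],[0,0,0,0,0,0]]}}

```text
clock: 3.55
tool_pos: [0.4787, 0.1003, 0.0515]
orientation: [180.0, 0.0, -6.5]
force: [-1.3, 0.1, -0.2]
opening: 0.0003
gripper_force: 0.0
```

```bash
cat >> h.py <<'E'
def blob(n,cx,cy,r,lo,hi,fn=None):
    o=get_obs(); im,D=snapshot(n); cm=camera_model(n); W=cloud(cm,D)
    if fn: cv2.imwrite('pics/'+fn,im)
    m=(abs(W[...,0]-cx)<r)&(abs(W[...,1]-cy)<r)&(W[...,2]>lo)&(W[...,2]<hi); P=W[m]
    print(n,'tool',np.round(o['tool_pos'],4),len(P))
    if len(P)>5:
        rr=cv2.minAreaRect((P[:,:2]*1000).astype(np.float32)); print(np.round(P.mean(0),4),np.round(np.percentile(P[:,2],[5,50,95]),3),rr)
E
python3 - <<'E'
from h import *
blob('side',.5,.09,.06,.004,.06,'s2.png')
blob('top',.5,.09,.06,.004,.06)
E
```

```text
side tool [0.4787 0.1003 0.0515] 315
[0.5054 0.0946 0.0228] [0.005 0.012 0.055] ((501.6178283691406, 89.62281799316406), (109.67657470703125, 120.67969512939453), 1.2920756340026855)
top tool [0.4785 0.1003 0.0515] 102
[0.5094 0.0618 0.0119] [0.004 0.006 0.05 ] ((494.2147521972656, 74.41098022460938), (75.3758544921875, 153.90170288085938), 64.8032455444336)
```

Request:
{"method": "play_rows", "body": {"deltas": [[0,0,0.0375,0,0,0],[0,0,0.0375,0,0,0],[0.0106,-0.0452,0,0,0,-0.0183],[0.0106,-0.0452,0,0,0,-0.0183],[0.0106,-0.0452,0,0,0,-0.0183],[0.0106,-0.0452,0,0,0,-0.0183],[0.0106,-0.0452,0,0,0,-0.0183],[0.0106,-0.0452,0,0,0,-0.0183],[0,0,0,0,0,0],[0,0,0,0,0,0]]}}

```text
clock: 4.65
tool_pos: [0.5292, -0.1174, 0.1113]
orientation: [180.0, 0.0, -26.4]
force: [-0.2, -0.7, 0.3]
opening: 0.0008
gripper_force: 0.0
```

```bash
python3 - <<'E'
from h import *
blob('side',.505,.09,.05,.008,.06,'s3.png')
blob('top',.505,.09,.05,.008,.06)
E
```

```text
side tool [ 0.5292 -0.1174  0.1113] 184
[0.5123 0.0937 0.0141] [0.008 0.011 0.048] ((504.80938720703125, 89.74935913085938), (85.16011810302734, 94.0246353149414), 2.841913938522339)
top tool [ 0.5292 -0.1166  0.1114] 5
```

Request:
{"method": "play_rows", "body": {"deltas": [[0,0,-0.025,0,0,0],[0,0,-0.025,0,0,0],[0,0,-0.025,0,0,0],[0,0,0,0,0,0]]}}

```text
clock: 5.15
tool_pos: [0.5277, -0.1155, 0.0496]
orientation: [179.9, 0.2, -26.2]
force: [0.2, 0.5, -0.1]
opening: 0.0003
gripper_force: 0.0
```

Request:
{"method": "play_rows", "body": {"deltas": [[-0.0112,0.0055,0,0,0,0],[-0.0112,0.0055,0,0,0,0],[-0.0056,0.0028,0,0,0,0],[-0.0045,0.0022,0,0,0,0],[-0.0045,0.0022,0,0,0,0],[-0.0045,0.0022,0,0,0,0],[-0.0045,0.0022,0,0,0,0],[-0.0045,0.0022,0,0,0,0],[0,0,0,0,0,0],[0,0,0,0,0,0]]}}

```text
clock: 6.15
tool_pos: [0.4893, -0.0967, 0.0517]
orientation: [-180.0, -0.0, -26.3]
force: [0.1, 0.3, 0.5]
opening: 0.0003
gripper_force: 0.0
```

Request:
{"method": "play_rows", "body": {"deltas": [[0,0,0.05,0,0,0.0243],[0.006,0.03,0.05,0,0,0.0243],[0.006,0.03,0.05,0,0,0.0243],[0.006,0.03,0.05,0,0,0.0243],[0.006,0.03,0.05,0,0,0.0243],[0,0,0.05,0,0,0.0243],[0,0,0,0,0,0],[0,0,0,0,0,0]], "gripper": 1}}

```text
clock: 6.95
tool_pos: [0.5087, -0.0004, 0.2923]
orientation: [-179.9, -0.1, -0.1]
force: [0.1, -0.3, -0.3]
opening: 0.0592
gripper_force: 0.0
```

```bash
python3 - <<'E'
from h import *
o=get_obs();im,D=snapshot('wrist');cm=camera_model('wrist');cv2.imwrite('pics/w4.png',im);np.save('w4.npy',D);np.save('w4T.npy',cm['world_to_cam']);print(o['tool_pos'],o['orientation'])
W=cloud(cm,D)
for nm,cx,cy,r in [('A',.512,.094,.05),('B',.455,-.09,.05)]:
    m=(abs(W[...,0]-cx)<r)&(abs(W[...,1]-cy)<r)&(W[...,2]>.007)&(W[...,2]<.06)
    P=W[m]; print(nm,len(P))
    if len(P)>5: print(P.mean(0).round(4),np.percentile(P[:,2],[5,50,95]).round(4),cv2.minAreaRect((P[:,:2]*1000).astype(np.float32)))
E
```

```text
[ 5.08734015e-01 -4.29501412e-04  2.92338255e-01] [-1.79939151e+02 -1.06443106e-01 -6.65728221e-02]
A 1473
[0.5067 0.0909 0.0134] [0.0096 0.0112 0.0481] ((513.9346923828125, 89.345703125), (89.14615631103516, 66.63847351074219), 89.13978576660156)
B 1434
[ 0.463  -0.0965  0.0161] [0.0099 0.0116 0.0497] ((474.87420654296875, -99.77133178710938), (77.59281921386719, 74.77749633789062), 63.26829528808594)
```

View pics/w4.png

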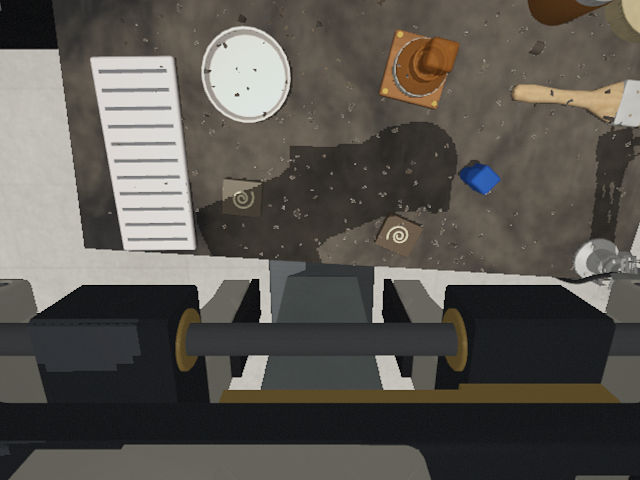

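```bash
cat >> h.py <<'E'
def rects(W,cx,cy,r,lo,hi,k=3):
    m=((abs(W[...,0]-cx)<r)&(abs(W[...,1]-cy)<r)&(W[...,2]>lo)&(W[...,2]<hi)).astype(np.uint8)
    m=cv2.morphologyEx(m,cv2.MORPH_OPEN,np.ones((k,k)))
    n,l,s,c=cv2.connectedComponentsWithStats(m); i=1+np.argmax(s[1:,4]); P=W[l==i]
    a=cv2.minAreaRect((P[:,:2]*1000).astype(np.float32)); print(len(P),P.mean(0).round(4),'rect',np.round(a[0],1),np.round(a[1],1),round(a[2],1)); return l==i
E
python3 - <<'E'
from h import *
cm=camera_model('wrist');cm['world_to_cam']=np.load('w4T.npy');W=cloud(cm,np.load('w4.npy'))
rects(W,.5,.094,.05,.008,.016,5); rects(W,.46,-.09,.05,.008,.016,5)
rects(W,.546,.203,.13,.004,.012,5)
rects(W,.64,-.1,.05,.088,.11,3)
rects(W,.64,-.1,.05,.008,.03,3)
E
```

```text
1331 [0.5061 0.091  0.0111] rect [505.6  91.6] [45.7 42. ] 84.0
1200 [ 0.4598 -0.0963  0.0115] rect [459.1 -96.2] [45.9 42.4] 66.0
14833 [0.5573 0.1997 0.0067] rect [549.1 200.3] [219.2  90.2] 0.6
945 [ 0.6439 -0.1034  0.096 ] rect [ 644.2 -104.5] [24.4 24.3] 76.6
1548 [ 0.6379 -0.0912  0.0132] rect [ 644.  -104.8] [66.3 66. ] 76.2
```

Request:
{"method": "play_rows", "body": {"deltas": [[-0.0007,0.023,-0.048,0,0,-0.0067],[-0.0007,0.023,-0.048,0,0,-0.0067],[-0.0007,0.023,-0.048,0,0,-0.0067],[-0.0007,0.023,-0.048,0,0,-0.0067],[-0.0007,0.023,-0.048,0,0,-0.0067],[0,0,-0.025,0,0,0],[0,0,0,0,0,0],[0,0,0,0,0,0]], "gripper": 0.36}}

```text
clock: 7.8
tool_pos: [0.5052, 0.0906, 0.079]
orientation: [179.9, 0.1, -6.1]
force: [0.6, -0.4, -0.3]
opening: 0.0595
gripper_force: 0.0
```

Request:
{"method": "play_rows", "body": {"deltas": [[0,0,-0.025,0,0,0],[0,0,-0.025,0,0,0],[0.001,0.001,-0.0125,0,0,0],[0,0,-0.008,0,0,0],[0,0,0,0,0,0]]}}

```text
clock: 8.3
tool_pos: [0.5066, 0.0919, 0.0233]
orientation: [180.0, 0.0, -6.1]
force: [0.5, 0.2, -0.2]
opening: 0.0596
gripper_force: 0.0
```

Request:
{"method": "play_rows", "body": {"deltas": [[0,0,0,0,0,0],[0,0,0,0,0,0],[0,0,0,0,0,0],[0,0,0,0,0,0],[0,0,0,0,0,0]], "gripper": -1}}

```text
clock: 8.8
tool_pos: [0.507, 0.0924, 0.024]
orientation: [-180.0, -0.1, -6.1]
force: [-0.9, 0.1, 7.3]
opening: 0.0456
gripper_force: 30.0
```

Request:
{"method": "play_rows", "body": {"deltas": [[0,0,0.02,0,0,0],[0,0,0.03,0,0,0],[0.026,0.0338,0,0,0,0.0085],[0.026,0.0338,0,0,0,0.0085],[0.026,0.0338,0,0,0,0.0085],[0.026,0.0338,0,0,0,0.0085],[0,0,0,0,0,0],[0,0,0,0,0,0]]}}

```text
clock: 9.6
tool_pos: [0.5892, 0.2004, 0.0625]
orientation: [180.0, 0.1, 0.1]
force: [-0.8, 0.2, -0.5]
opening: 0.046
gripper_force: 30.0
```

Request:
{"method": "play_rows", "body": {"deltas": [[0,0,-0.0188,0,0,0],[0,0,-0.0125,0,0,0],[0,0,-0.0062,0,0,0],[0,0,0,0,0,0],[0,0,0,0,0,0]]}}

```text
clock: 10.1
tool_pos: [0.5895, 0.2, 0.0334]
orientation: [180.0, 0.0, 0.0]
force: [-0.1, 0.1, 0.2]
opening: 0.0457
gripper_force: 30.0
```

Request:
{"method": "play_rows", "body": {"deltas": [[0,0,-0.0015,0,0,0],[0,0,0,0,0,0]]}}

```text
clock: 10.3
tool_pos: [0.5896, 0.2002, 0.0321]
orientation: [-180.0, -0.0, 0.0]
force: [0.6, -0.2, -0.7]
opening: 0.0452
gripper_force: 30.0
```

Request:
{"method": "play_rows", "body": {"deltas": [[0,0,0,0,0,0],[0,0,0,0,0,0],[0,0,0.015,0,0,0],[0,0,0.05,0,0,0],[0,0,0.05,0,0,0],[0,0,0.03,0,0,0],[0,0,0,0,0,0]], "gripper": 0.36}}

```text
clock: 11.0
tool_pos: [0.5919, 0.2014, 0.1537]
orientation: [-179.8, -0.4, 0.1]
force: [0.8, 0.3, 0.5]
opening: 0.0595
gripper_force: 0.0
```

```bash
python3 - <<'E'
from h import *
im,D=snapshot('side');W=cloud(camera_model('side'),D);cv2.imwrite('pics/s5.png',im)
rects(W,.589,.2,.045,.014,.03,1); rects(W,.46,-.09,.05,.006,.02,1)
im,D=snapshot('top');W=cloud(camera_model('top'),D)
rects(W,.589,.2,.045,.014,.03,1); rects(W,.46,-.09,.05,.006,.02,1)
st()
E
```

```text
142 [0.589  0.2046 0.0194] rect [592.5 200.6] [48.8 45.3] 87.3
190 [ 0.4665 -0.094   0.011 ] rect [464.6 -93.4] [45.7 45.4] 64.3
93 [0.5732 0.2037 0.0205] rect [573.7 198.4] [58.8 22.3] 82.6
210 [ 0.4566 -0.0921  0.012 ] rect [456.8 -92.6] [51.6 42.3] 64.4
clock 11.1
joint_pos [ 3.66958e+01  1.99429e+01 -1.35376e+01 -1.25000e-02 -5.63845e+01
  5.33464e+01]
qvel [-0.0779  1.7356 -1.6694 -0.3177  0.4737  0.0148]
tau [ 3.45000e-02 -5.60774e+01  2.73067e+01  6.47460e+00  4.97000e-02
  5.00000e-04]
tool_pos [0.5898 0.2004 0.1495]
orientation [-1.79911e+02 -1.02100e-01  3.52000e-02]
force [ 0.3352 -0.3375  0.0646]
moment [-0.1111  0.0429  0.0457]
gripper_force 0.0
opening 0.0596
```

Request:
{"method": "play_rows", "body": {"deltas": [[-0.0205,-0.0464,0,0,0,-0.0167],[-0.0205,-0.0464,0,0,0,-0.0167],[-0.0205,-0.0464,0,0,0,-0.0167],[-0.0205,-0.0464,0,0,0,-0.0167],[-0.0205,-0.0464,-0.02,0,0,-0.0167],[-0.0205,-0.0464,-0.02,0,0,-0.0167],[-0.0205,-0.0464,-0.02,0,0,-0.0167],[-0.0205,-0.0464,-0.02,0,0,-0.0167],[0,0,0,0,0,0],[0,0,0,0,0,0]]}}

```text
clock: 12.1
tool_pos: [0.4573, -0.0977, 0.0832]
orientation: [179.9, 0.1, -24.1]
force: [1.2, 0.4, -0.3]
opening: 0.0595
gripper_force: 0.0
```

```bash
python3 - <<'E'
from h import *
o=get_obs();print(o['tool_pos'],o['orientation'])
im,D=snapshot('side');W=cloud(camera_model('side'),D)
rects(W,.589,.2,.045,.014,.03,1); rects(W,.46,-.09,.05,.006,.018,1)
E
```

```text
[ 0.45729876 -0.09773681  0.0832193 ] [ 1.79920235e+02  1.05093312e-01 -2.41048248e+01]
145 [0.5888 0.2049 0.0189] rect [592.4 202. ] [44.4 48. ] 3.2
187 [ 0.466  -0.0935  0.011 ] rect [466.  -93.4] [45.6 49.9] 64.9
```

Request:
{"method": "play_rows", "body": {"deltas": [[0.001,0.001,-0.025,0,0,0],[0,0,-0.025,0,0,0],[0,0,-0.0125,0,0,0],[0,0,-0.0125,0,0,0],[0,0,0,0,0,0]]}}

```text
clock: 12.65
tool_pos: [0.4589, -0.0956, 0.0232]
orientation: [179.9, 0.1, -24.0]
force: [0.0, -0.7, -0.1]
opening: 0.0597
gripper_force: 0.0
```

Request:
{"method": "play_rows", "body": {"deltas": [[0,0,0,0,0,0],[0,0,0,0,0,0],[0,0,0,0,0,0],[0,0,0,0,0,0],[0,0,0,0,0,0]], "gripper": -1}}

```text
clock: 13.15
tool_pos: [0.4598, -0.0958, 0.0247]
orientation: [-180.0, -0.1, -24.0]
force: [-0.3, 1.8, 5.8]
opening: 0.0455
gripper_force: 30.0
```

Request:
{"method": "play_rows", "body": {"deltas": [[0,0,0.02,0,0,0],[0,0,0.03,0,0,0],[0.0072,0.0462,0,0,0,0.0167],[0.0072,0.0462,0,0,0,0.0167],[0.0072,0.0462,0,0,0,0.0167],[0.0072,0.0462,0,0,0,0.0167],[0.0072,0.0462,0,0,0,0.0167],[0.0072,0.0462,0,0,0,0.0167],[0.0072,0.0462,0,0,0,0.0167],[0.0072,0.0462,0,0,0,0.0167]]}}

```text
clock: 14.15
tool_pos: [0.5051, 0.2011, 0.064]
orientation: [180.0, 0.0, 0.2]
force: [0.7, -0.6, 0.1]
opening: 0.0459
gripper_force: 30.0
```

Request:
{"method": "play_rows", "body": {"deltas": [[0,0,0,0,0,0],[0,0,0,0,0,0]]}}

```text
clock: 14.35
tool_pos: [0.5049, 0.2002, 0.0636]
orientation: [180.0, 0.0, 0.1]
force: [-0.2, -1.2, -1.0]
opening: 0.0457
gripper_force: 30.0
```

Request:
{"method": "play_rows", "body": {"deltas": [[0,0,-0.0188,0,0,0],[0,0,-0.0125,0,0,0],[0,0,-0.0075,0,0,0],[0,0,0,0,0,0],[0,0,0,0,0,0]]}}

```text
clock: 14.85
tool_pos: [0.5052, 0.1991, 0.0329]
orientation: [180.0, 0.0, -0.0]
force: [-0.0, -0.6, -0.2]
opening: 0.0453
gripper_force: 30.0
```

Request:
{"method": "play_rows", "body": {"deltas": [[0,0,0,0,0,0],[0,0,0,0,0,0],[0,0,0.015,0,0,0],[0,0,0.05,0,0,0],[0,0,0.05,0,0,0],[0,0,0.06,0,0,0],[0,0,0,0,0,0],[0,0,0,0,0,0]], "gripper": 0.36}}

```text
clock: 15.65
tool_pos: [0.5058, 0.2003, 0.1755]
orientation: [-179.8, -0.2, 0.0]
force: [-0.8, 0.0, -1.8]
opening: 0.0594
gripper_force: 0.0
```

```bash
python3 - <<'E'
from h import *
o=get_obs();print(o['tool_pos'],o['orientation'])
im,D=snapshot('wrist');cm=camera_model('wrist');W=cloud(cm,D);cv2.imwrite('pics/w6.png',im)
for a in [(.59,.2,.04,.014,.03),(.505,.2,.04,.014,.03)]:
    try: rects(W,*a,3)
    except Exception as e: print(e)
im,D=snapshot('side');W=cloud(camera_model('side'),D)
for a in [(.59,.2,.04,.014,.03),(.505,.2,.04,.014,.03)]: rects(W,*a,1)
E
```

```text
[0.50581571 0.20027745 0.17547636] [-1.79830954e+02 -1.81697677e-01  4.32005407e-02]
3286 [0.5886 0.198  0.0187] rect [588.1 198.1] [41.4 46.2] 0.2
2593 [0.5051 0.1971 0.0189] rect [504.5 197. ] [41.9 45.8] 0.4
141 [0.589  0.2044 0.0194] rect [592.6 201.3] [48.4 48.5] 87.3
188 [0.5111 0.199  0.0191] rect [510.1 200.7] [48.5 49.5] 89.2
```

View pics/w6.png

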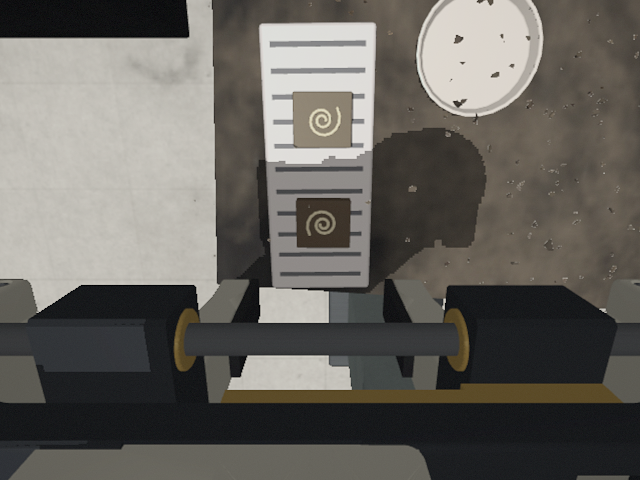

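```bash
python3 - <<'E'
from h import *
for n in('top','side'):
    W=cloud(camera_model(n),np.load(n+'0.npy')).reshape(-1,3)
    for zl,zh in((.08,.15),(.15,.25),(.25,.4)):
        P=W[(W[:,2]>zl)&(W[:,2]<zh)&(W[:,0]>.62)&(abs(W[:,1])<.3)]
        P=P[~((abs(P[:,0]-.64)<.05)&(abs(P[:,1]+.1)<.05))]
        P=P[~((abs(P[:,0]-.72)<.05)&(abs(P[:,1]+.24)<.05))]
        for ya,yb in((-.2,-.1),(-.1,-.03),(-.03,.04),(.04,.12)):
            Q=P[(P[:,1]>ya)&(P[:,1]<yb)]
            if len(Q): print(n,zl,ya,Q[np.argsort(Q[:,0])[:2]].round(3).tolist())
E
```

```text
top 0.08 -0.2 [[0.768, -0.1, 0.142], [0.769, -0.101, 0.13]]
top 0.08 -0.1 [[0.732, -0.034, 0.12], [0.733, -0.035, 0.127]]
top 0.08 -0.03 [[0.722, 0.027, 0.085], [0.724, 0.016, 0.087]]
top 0.08 0.04 [[0.72, 0.054, 0.119], [0.721, 0.051, 0.114]]
top 0.15 -0.2 [[0.777, -0.1, 0.151], [0.779, -0.106, 0.155]]
top 0.15 -0.1 [[0.748, -0.03, 0.157], [0.75, -0.033, 0.152]]
top 0.15 -0.03 [[0.725, 0.04, 0.155], [0.727, 0.037, 0.157]]
top 0.15 0.04 [[0.718, 0.051, 0.16], [0.719, 0.059, 0.159]]
top 0.25 -0.2 [[1.006, -0.106, 0.252], [1.007, -0.103, 0.251]]
top 0.25 -0.1 [[0.812, -0.037, 0.252], [0.814, -0.031, 0.256]]
top 0.25 -0.03 [[0.802, 0.006, 0.251], [0.803, -0.023, 0.255]]
top 0.25 0.04 [[0.806, 0.053, 0.251], [0.808, 0.051, 0.254]]
side 0.08 -0.2 [[0.806, -0.122, 0.147], [0.808, -0.124, 0.147]]
side 0.15 -0.2 [[0.787, -0.104, 0.158], [0.788, -0.102, 0.164]]
side 0.15 -0.1 [[0.782, -0.09, 0.166], [0.784, -0.096, 0.165]]
side 0.15 -0.03 [[0.77, 0.033, 0.21], [0.772, 0.027, 0.211]]
side 0.15 0.04 [[0.795, 0.04, 0.236], [0.796, 0.044, 0.236]]
side 0.25 -0.2 [[1.039, -0.101, 0.3], [1.041, -0.1, 0.302]]
side 0.25 -0.1 [[0.818, -0.031, 0.25], [0.82, -0.034, 0.251]]
side 0.25 -0.03 [[0.817, 0.013, 0.252], [0.817, -0.0, 0.251]]
side 0.25 0.04 [[0.821, 0.056, 0.251], [0.823, 0.06, 0.252]]
```

Request:
{"method": "play_rows", "body": {"deltas": [[0.017,-0.0543,0.0134,0,0,-0.0107],[0.017,-0.0543,0.0134,0,0,-0.0107],[0.017,-0.0543,0.0134,0,0,-0.0107],[0.017,-0.0543,0.0134,0,0,-0.0107],[0.017,-0.0543,0.0134,0,0,-0.0107],[0.017,-0.0543,0.0134,0,0,-0.0107],[0.017,-0.0543,0.0134,0,0,-0.0107],[0,0,0,0,0,0],[0,0,0,0,0,0],[0,0,0,0,0,0]]}}

```text
clock: 16.75
tool_pos: [0.5998, -0.1039, 0.2467]
orientation: [180.0, 0.1, -13.4]
force: [0.4, -0.1, 0.4]
opening: 0.0593
gripper_force: 0.0
```

```bash
python3 - <<'E'
from h import *
o=get_obs();print(o['tool_pos'],o['orientation'],o['joint_pos'])
im,D=snapshot('wrist');cm=camera_model('wrist');W=cloud(cm,D);cv2.imwrite('pics/w7.png',im)
rects(W,.644,-.104,.05,.09,.11,5); rects(W,.644,-.104,.06,.006,.03,3)
E
```

```text
[ 0.59976954 -0.10390601  0.24667199] [ 1.79966727e+02  1.39395293e-01 -1.34242506e+01] [ 8.52485005e+00  1.44032715e+01 -7.86898724e+00 -2.29321409e-02
 -6.78694710e+01  6.80596050e+01]
912 [ 0.6462 -0.1039  0.0982] rect [ 645.9 -103.6] [23.4 23.8] 76.6
1415 [ 0.6542 -0.1122  0.0135] rect [ 646.  -103.9] [66.  65.4] 76.6
```

Request:
{"method": "play_rows", "body": {"deltas": [[0.019,0,-0.04,0,0,0],[0.019,0,-0.04,0,0,0],[0.019,0,-0.04,0,0,0],[0,0,0,0,0,0],[0,0,0,0,0,0]]}}

```text
clock: 17.3
tool_pos: [0.6456, -0.1033, 0.1514]
orientation: [179.9, 0.1, -13.3]
force: [0.8, 0.3, 0.4]
opening: 0.0595
gripper_force: 0.0
```

Request:
{"method": "play_rows", "body": {"deltas": [[0,0,-0.03,0,0,0],[0,0,-0.03,0,0,0],[0,0,-0.0125,0,0,0],[0,0,-0.0112,0,0,0],[0,0,0,0,0,0]]}}

```text
clock: 17.8
tool_pos: [0.646, -0.1041, 0.0853]
orientation: [180.0, 0.0, -13.4]
force: [-0.6, -0.5, -0.1]
opening: 0.0596
gripper_force: 0.0
```

Request:
{"method": "play_rows", "body": {"deltas": [[0,0,0,0,0,0],[0,0,0,0,0,0],[0,0,0,0,0,0],[0,0,0,0,0,0],[0,0,0,0,0,0],[0,0,0,0,0,0],[0,0,0,0,0,0]], "gripper": -1}}

```text
clock: 18.5
tool_pos: [0.6467, -0.1038, 0.0855]
orientation: [-180.0, -0.1, -13.4]
force: [-0.6, 4.7, 1.9]
opening: 0.0237
gripper_force: 30.0
```

Request:
{"method": "play_rows", "body": {"deltas": [[0,0,0,0,0,0.03],[0,0,0,0,0,0.03],[0,0,0,0,0,0.03],[0,0,0,0,0,0.03],[0,0,0,0,0,0.03],[0,0,0,0,0,0],[0,0,0,0,0,0]]}}

```text
clock: 19.2
tool_pos: [0.646, -0.104, 0.085]
orientation: [-180.0, 0.0, 13.4]
force: [-0.6, 5.8, 1.2]
opening: 0.0238
gripper_force: 30.0
```

```bash
python3 - <<'E'
from h import *
o=get_obs();print(o['tool_pos'],o['orientation'],o['force'],o['moment'],o['opening'])
W=cloud(camera_model('side'),snapshot('side')[1]); rects(W,.645,-.104,.03,.064,.1,1)
E
```

```text
[ 0.64603339 -0.10395804  0.08502419] [-1.79977167e+02  2.29911273e-03  1.34080566e+01] [-0.58973042  5.75175223  1.21425438] [ 1.9303199   0.17134089 -0.12118166] 0.02375031374588725
250 [ 0.6571 -0.104   0.0847] rect [ 652. -103.] [24.9 57.4] 6.1
```

Request:
{"method": "play_rows", "body": {"deltas": [[0,0,0,0,0,-0.031],[0,0,0,0,0,-0.031],[0,0,0,0,0,-0.031],[0,0,0,0,0,-0.031],[0,0,0,0,0,-0.031],[0,0,0,0,0,0],[0,0,0,0,0,0]]}}

```text
clock: 19.95
tool_pos: [0.6468, -0.1041, 0.0851]
orientation: [-180.0, -0.1, -14.3]
force: [2.2, 5.2, -0.1]
opening: 0.0239
gripper_force: 30.0
```

Request:
{"method": "play_rows", "body": {"deltas": [[0,0,0,0,0,0.03],[0,0,0.0015,0,0,0.03],[0,0,0.0015,0,0,0.03],[0,0,0.0015,0,0,0.03],[0,0,0.0015,0,0,0.03],[0,0,0,0,0,-0.03],[0,0,0.0015,0,0,-0.03],[0,0,0.0015,0,0,-0.03],[0,0,0.0015,0,0,-0.03],[0,0,0.0015,0,0,-0.03]]}}

```text
clock: 20.95
tool_pos: [0.6456, -0.104, 0.0922]
orientation: [-180.0, 0.1, -14.5]
force: [4.9, 3.0, -15.2]
opening: 0.024
gripper_force: 30.0
```

```bash
python3 - <<'E'
from h import *
o=get_obs();print(o['tool_pos'],o['force'],o['moment'],o['opening'])
W=cloud(camera_model('side'),snapshot('side')[1]); m=rects(W,.65,-.104,.03,.062,.12,1)
im=snapshot('side')[0]; cv2.imwrite('pics/s8.png',cv2.resize(im[250:380,240:400],None,fx=4,fy=4,interpolation=cv2.INTER_CUBIC))
E
```

```text
[ 0.64555586 -0.10395973  0.09216998] [  4.85771528   2.97887904 -15.20428452] [ 1.24771193 -2.23532168  0.06603303] 0.0239953266567889
364 [ 0.6552 -0.1047  0.0947] rect [ 648.3 -102.9] [60.8 28. ] 76.4
```

View pics/s8.png

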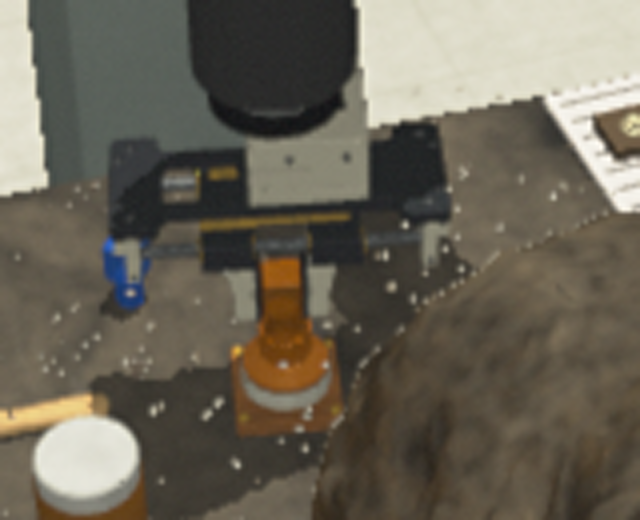

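Request:
{"method": "play_rows", "body": {"deltas": [[0,0,0,0,0,0.03],[0,0,0.0015,0,0,0.03],[0,0,0.0015,0,0,0.03],[0,0,0.0015,0,0,0.03],[0,0,0.0015,0,0,0.03],[0,0,0,0,0,-0.03],[0,0,0.0015,0,0,-0.03],[0,0,0.0015,0,0,-0.03],[0,0,0.0015,0,0,-0.03],[0,0,0.0015,0,0,-0.03]]}}

```text
clock: 22.05
tool_pos: [0.6454, -0.1051, 0.1039]
orientation: [179.9, 0.1, -14.5]
force: [1.0, -0.4, -0.4]
opening: 0.024
gripper_force: 30.0
```

```bash
python3 - <<'E'
from h import *
o=get_obs();print(o['tool_pos'],o['force'],o['moment'],o['opening'])
im,D=snapshot('side'); W=cloud(camera_model('side'),D); b=cv2.inRange(im,(0,30,90),(70,130,255))
m=(abs(W[...,0]-.65)<.03)&(abs(W[...,1]+.104)<.012)&(W[...,2]>.06)&(b>0); P=W[m]; print(len(P),np.percentile(P[:,2],[2,50,98]))
for z in np.arange(.06,.13,.005):
    q=P[(P[:,2]>=z)&(P[:,2]<z+.005)]; 
    if len(q): print(round(z,3),len(q),q[:,0].mean().round(3),q[:,0].max().round(3))
E
```

```text
[ 0.64544752 -0.10512639  0.10391863] [ 0.99921849 -0.38111056 -0.41196513] [ 0.01456185 -0.05035497  0.01900177] 0.023966864627485325
194 [0.06196417 0.10647123 0.18121839]
0.06 11 0.658 0.666
0.065 6 0.654 0.658
0.07 11 0.654 0.658
0.075 16 0.655 0.659
0.08 1 0.656 0.656
0.085 12 0.657 0.661
0.09 10 0.658 0.662
0.095 11 0.658 0.661
0.1 16 0.658 0.661
0.105 11 0.658 0.661
0.11 36 0.65 0.662
0.115 38 0.65 0.665
```

Request:
{"method": "play_rows", "body": {"deltas": [[0,0,0.01,0,0,0],[0,0,0.02,0,0,0],[0,0,0.02,0,0,0],[0,0,0.02,0,0,0],[0,0,0,0,0,0],[0,0,0,0,0,0]]}}

```text
clock: 22.7
tool_pos: [0.646, -0.1045, 0.1606]
orientation: [-180.0, -0.0, -14.2]
force: [0.0, 0.1, -0.2]
opening: 0.0238
gripper_force: 30.0
```

```bash
cat > dish.py <<'E'
from h import *
o=get_obs();print(o['tool_pos'],o['orientation'],o['force'],o['opening'])
for n in('top','side'):
    im,D=snapshot(n); cv2.imwrite(f'pics/{n}9.png',im); cm=camera_model(n); W=cloud(cm,D)
    b=cv2.inRange(im,(150,150,150),(255,255,255))
    m=(W[...,0]>.53)&(W[...,0]<.74)&(W[...,1]>-.03)&(W[...,1]<.152)&(abs(W[...,2])<.03)&(b>0); m=cv2.morphologyEx(m.astype(np.uint8),cv2.MORPH_OPEN,np.ones((3,3)))
    v,u=np.nonzero(m); Q=np.array([ray(cm,a,c,.012)[:2] for a,c in zip(u,v)],np.float32)
    if len(Q)>10: print(n,len(Q),Q.min(0),Q.max(0),cv2.minEnclosingCircle(Q))
    if n=='side':
        b=cv2.inRange(im,(0,30,90),(70,130,255)); x,y,z=o['tool_pos']
        m=(abs(W[...,0]-x)<.03)&(abs(W[...,1]-y)<.014)&(W[...,2]>z-.055)&(W[...,2]<z+.02)&(b>0); P=W[m]
        for a in np.arange(z-.055,z+.02,.005):
            q=P[(P[:,2]>=a)&(P[:,2]<a+.005)]
            if len(q): print(round(a-z,3),len(q),q[:,0].max().round(3),np.ptp(q[:,1]).round(3))
E
python3 dish.py
```

```text
[ 0.64597198 -0.10448756  0.16057834] [-1.79988471e+02 -2.63500970e-02 -1.42337757e+01] [ 0.01418321  0.13418367 -0.15782237] 0.02384660810887375
-0.04 1 0.657 0.0
-0.02 3 0.658 0.005
-0.015 12 0.661 0.017
-0.01 15 0.663 0.018
-0.005 13 0.662 0.016
0.0 8 0.661 0.017
0.005 36 0.659 0.023
0.01 39 0.661 0.024
```

Request:
{"method": "play_rows", "body": {"deltas": [[-0.0206,0.0514,0.0125,0,0,0.0198],[-0.0206,0.0514,0.0125,0,0,0.0198],[-0.0206,0.0514,0.0125,0,0,0.0198],[-0.0206,0.0514,0.0125,0,0,0.0198],[0,0,0,0,0,0],[0,0,0,0,0,0]]}}

```text
clock: 23.4
tool_pos: [0.5797, 0.0612, 0.2001]
orientation: [180.0, 0.0, 0.1]
force: [1.2, -0.1, -1.6]
opening: 0.0241
gripper_force: 30.0
```

```bash
python3 - <<'E'
from h import *
o=get_obs();print(o['tool_pos'],o['orientation'],o['opening'])
im,D=snapshot('wrist');cm=camera_model('wrist');W=cloud(cm,D);cv2.imwrite('pics/w10.png',im)
g=(cv2.inRange(im,(150,150,150),(255,255,255))>0)&(W[...,1]<.15)&(W[...,1]>-.05)&(W[...,2]<.03)&(W[...,2]>-.01)&(W[...,0]>.5)
g=cv2.morphologyEx(g.astype(np.uint8),cv2.MORPH_OPEN,np.ones((5,5)))
cs,_=cv2.findContours(g,cv2.RETR_EXTERNAL,cv2.CHAIN_APPROX_NONE); c=max(cs,key=cv2.contourArea)
Q=np.array([ray(cm,*p[0],.012)[:2] for p in c],np.float32); print(cv2.contourArea(c),Q.min(0),Q.max(0),cv2.fitEllipse(Q),cv2.minEnclosingCircle(Q))
E
```

```text
[0.5796829  0.06118917 0.20005049] [1.79992315e+02 2.11621606e-02 7.63635777e-02] 0.024076915066144074
5633.0 [0.6133502  0.03175274] [0.6874092  0.12639916] ((0.6529158353805542, 0.08034984022378922), (0.06278453022241592, 0.09578481316566467), 15.566149711608887) ((0.640411913394928, 0.0787278264760971), 0.04776051267981529)
```

View pics/w10.png

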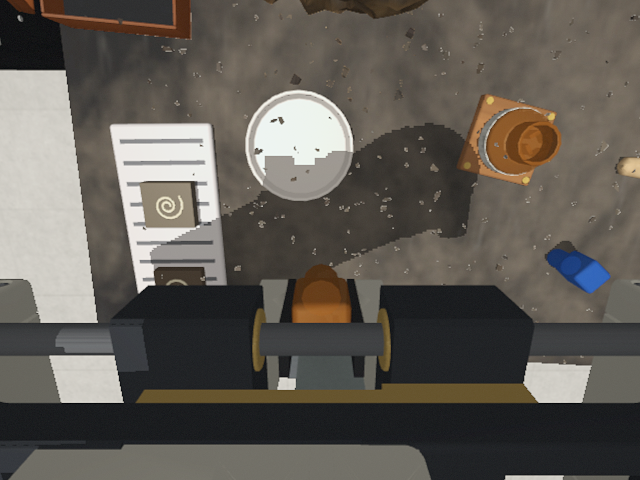

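```bash
python3 - <<'E'
from h import *
cm=camera_model('wrist')
P=np.array([ray(cm,u,v,.012)[:2] for u,v in((246,146),(353,146),(299,91),(299,200))]);print(P.round(4),P[:2].mean(0),P[2:].mean(0))
E
```

```text
[[0.6415 0.1254]
 [0.6414 0.031 ]
 [0.6866 0.0778]
 [0.5931 0.0795]] [0.64144788 0.07816685] [0.63988016 0.07864516]
```

Request:
{"method": "play_rows", "body": {"deltas": [[0.0168,0.0072,-0.03,0,0,0],[0.0168,0.0072,-0.03,0,0,0],[0.0168,0.0072,-0.03,0,0,0],[0,0,-0.03,0,0,0],[0,0,0,0,0,0],[0,0,0,0,0,0]]}}

```text
clock: 24.05
tool_pos: [0.6204, 0.0761, 0.1036]
orientation: [179.9, 0.1, -0.2]
force: [0.5, 0.2, -0.6]
opening: 0.0237
gripper_force: 30.0
```

Request:
{"method": "play_rows", "body": {"deltas": [[0,0,-0.025,0,0,0],[0,0,-0.025,0,0,0],[0,0,-0.0125,0,0,0],[0,0,-0.0075,0,0,0],[0,0,0,0,0,0],[0,0,0,0,0,0]]}}

```text
clock: 24.65
tool_pos: [0.6212, 0.0775, 0.0493]
orientation: [-180.0, -0.1, -0.1]
force: [0.1, 0.2, 0.3]
opening: 0.0241
gripper_force: 30.0
```

Request:
{"method": "play_rows", "body": {"deltas": [[0,0,-0.0012,0,0,0],[0,0,-0.0012,0,0,0],[0,0,0,0,0,0]]}}

```text
clock: 24.95
tool_pos: [0.6206, 0.0775, 0.0466]
orientation: [-180.0, -0.0, -0.1]
force: [0.1, -0.8, -0.1]
opening: 0.0237
gripper_force: 30.0
```

Request:
{"method": "play_rows", "body": {"deltas": [[0,0,-0.0012,0,0,0],[0,0,-0.0012,0,0,0],[0,0,0,0,0,0]]}}

```text
clock: 25.25
tool_pos: [0.6206, 0.0775, 0.0446]
orientation: [180.0, -0.0, -0.1]
force: [-1.0, 0.4, 1.8]
opening: 0.0239
gripper_force: 30.0
```

Request:
{"method": "play_rows", "body": {"deltas": [[0,0,0,0,0,0],[0,0,0,0,0,0],[0,0,0,0,0,0],[0,0,0,0,0,0],[0,0,0.0125,0,0,0],[0,0,0.025,0,0,0],[0,0,0.04,0,0,0],[-0.02,0,0.05,0,0,0],[-0.04,0,0.03,0,0,0],[0,0,0,0,0,0]], "gripper": 0.2}}

```text
clock: 26.25
tool_pos: [0.5718, 0.0778, 0.1756]
orientation: [-179.8, -0.3, -0.0]
force: [-0.1, 0.2, 0.9]
opening: 0.0526
gripper_force: 0.0
```

Request:
{"method": "play_rows", "body": {"deltas": [[0,0,0.02,0,0,0],[0,0,0.02,0,0,0],[0,0,0,0,0,0],[0,0,0,0,0,0]]}}

```text
clock: 26.65
tool_pos: [0.5725, 0.0775, 0.2026]
orientation: [-180.0, -0.0, -0.1]
force: [-0.5, -0.4, -0.6]
opening: 0.0525
gripper_force: 0.0
```

```bash
python3 - <<'E'
from h import *
o=get_obs();print(o['tool_pos'],o['force'],o['opening'])
im,D=snapshot('wrist');cm=camera_model('wrist');W=cloud(cm,D);cv2.imwrite('pics/w11.png',im)
for a in [(.62,.077,.04,.05,.07),(.59,.2,.04,.014,.03),(.505,.2,.04,.014,.03)]:
    try: rects(W,*a,3)
    except Exception as e: print(e)
E
```

```text
[0.57251947 0.07748934 0.20256283] [-0.4759817  -0.42246511 -0.64052389] 0.052455529128953876
911 [0.6199 0.0759 0.0562] rect [619.6  75.9] [23.1 23.2] 89.9
2432 [0.5896 0.1976 0.0195] rect [588.9 198.4] [46.5 42.2] 89.8
1311 [0.5125 0.194  0.0195] rect [505.3 197.2] [46.3 41.4] 89.7
```

View pics/w11.png

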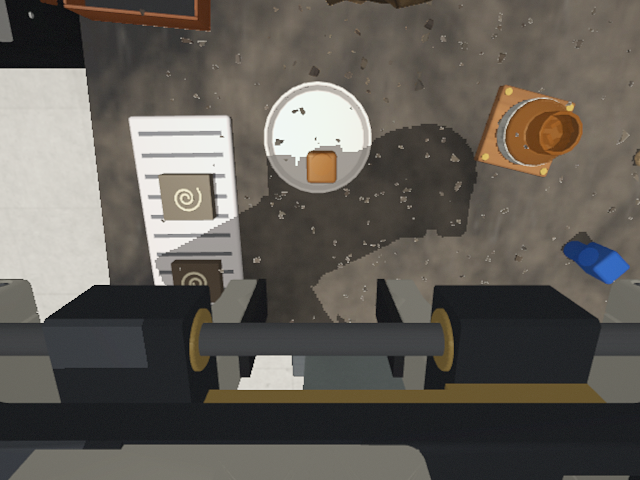

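The stopper stands upright in the dish (px 321,167), and both slabs lie spirals up on the board (px 187,197 and 196,278). The gripper is clear of everything, so I'm handing in.

```bash
python3 -c "
from plant import *
print(close_job())"
```

```text
the job is handed in; nothing more can be done
None
```

The job is handed in, though the closing call gave no verdict: both slabs present (no third was seen) lie flat on the drying board spirals up, and the amber stopper was turned 27 degrees one way and back, twisted free and left standing in the white dish.

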